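Set the swivel clearance of a clay extruder's end cap

ROBOT

A 6-joint arm with a two-finger parallel gripper is mounted at the origin on the work surface; the furniture and walls round the work are solid. World frame = base frame: x ahead of the robot, y to its left, z up, the work surface at z = 0. Lengths are in m, angles in rad, forces in N, time in s.
With the tool pointing down it reaches from about 0.4 to 0.825 m from the base axis. Payload 7 kg.
Tool frame: the origin (TCP) lies midway between the tips of the shut fingers; the grasp point (between the pads) lies 19 mm behind it; z points along the fingers, y is the direction in which the jaws open and shut (so a half turn about z gives the same grasp; the last joint's range is limited). The gripper opens to 85 mm and grips with 20 to 120 N. Pads are 22 mm wide; open, the fingers measure 114 mm over their backs; the gripper's body (76 mm by 85 mm) begins 54 mm behind the grasp point. The pads swing forward as they close: fully open they stand 13 mm farther back than shut.
Start: joints at [-1.059, 0.359, 0.012, 0, -1.224, -0.288], TCP at [0.15, -0.658, 0.231] pointing down, gripper open.
Joint ranges: [-3.07, 3.07], [-1.43, 2.12], [-1.02, 1.25], [-3.03, 1.67], [-3.05, -0], [-3.03, 3.03]. Speed limits (rad/s): [2.39, 2.39, 3.01, 3.14, 3.14, 3.14].

INTERFACE

Orientations are given as [roll, pitch, yaw] about the fixed x, y, z axes, in that order (R = Rz(yaw) Ry(pitch) Rx(roll)).
In Python, from plant import status, read_camera, camera_params, ctrl gives the robot as it stands.
- The arm moves only by the tool move_arm, never from a script. Its argument "commands" is a list that holds one entry, the list of rows, each a list of 7 numbers: the shift along the tool's x, y, z in mm, then the turn, a rotation vector about the tool's x, y, z in rad, then the gripper's target within -1 to 1 (shut at 1, half-way at 0, fully open at -1). In form: [[[dx, dy, dz, wx, wy, wz, jaw], ...]]. A call has 1 to 8 rows; each row shifts and turns the commanded pose from where the row before left it, along the tool's axes as they then stand; what a row does not reach is not made up. A row lasts 1/8 s, in which the tool goes at most 62.5 mm and 10.7 degrees, less where a joint would pass 70% of its speed; a pose out of reach is approached as far as the arm can. A call with a gripper value outside its range is refused whole. The fingers move at their own pace and stop on an object; "grip_force" is the grip in N (left out, the last holds). Time passes only in rows, so rows that do not move let the fingers close. It gives the time, the measured TCP pose, the force and the opening at its end, in the units of the state.
- status.read_state(): the state, without advancing time (a new reading comes with each control period).
- read_camera(name): name is "side" or "top"; returns (picture, depth): 384x512x3 uint8, blue, green, red; 384x512 float32, m along the optical axis (not along the pixel's ray), 0 where there is no reading.
- camera_params(name): a dict with "mtx" (3x3 intrinsics, pixels), "k1" (the pictures are not rectified: a ray, as slopes to the right and down, at radius r is drawn at 1 + k1 r^2 times it, then the intrinsics apply), "R" (3x3) and "t" (3): a world point X has camera coordinates R X + t. Camera axes: x right, y down, z forward; pixel columns grow to the right and rows downward; lengths in m; the calibration is good to about 2 mm. A picture is of the moment at which its call begins. camera_params takes no time and is no camera call.
- ctrl.sign_off(): hands the job in, once; it reports no verdict.
The state is a dict: "clock": time; "q": joint angles; "qd": joint speeds; "effort": joint torques, N m; "position": TCP position; "orientation": TCP orientation; "force": force on the tool from outside, world axes, zero at the start; "ft_torque": the same for the moment, N m; "gripper_width": finger opening in m.
Only numpy, scipy, OpenCV 4.12 (cv2) and the standard library are available. Lean on these libraries where they do the work, as an engineer would, in place of code of your own. Each camera call takes 0.05 s, during which the arm holds its last target. There are 200 camera calls.

TASK

Get the clay extruder ready for pulling strap handles: first turn the brass nozzle so that its red notch faces the red index line on the stand's collar. Then screw the knurled end cap, which is already started on its thread, down until it bottoms out, and back it off a quarter turn so that the nozzle can swivel under it. Finish while still gripping the cap and holding it at that setting, notch still on the line, so that I can nip up the lock screw; leave the other things on the bench standing where they are.

Things in the scene. Friction and masses are not known exactly. Their poses are not given: they have to be found in the camera images.
- cap (a joint): Turn of the knurled aluminium end cap on its right-hand thread, rad: 0 = bottomed out on a hard stop, growing as it is unscrewed (anticlockwise seen from above). Clockwise screws it down. It rises 6 mm a turn (1.5 mm a quarter turn), turns stiffly (about 0.12 N m) and stays where it is left. It starts 2.3 to 4.3 rad from the stop; its thread runs to 6 rad
- cap_grip (a point): Centre of the cap, half-way up it, on the extruder's upright axis; rises and sinks as the cap turns. The cap is a round knurled ring, 56 mm in diameter and 20 mm high, free all round to 39 mm below its lower edge (the 51 mm barrel beneath is narrower, then comes the 87 mm collar); the nozzle stands up through its middle. Bottomed out, this point is 137.5 mm above the bench
- nozzle (a joint): Turn of the nozzle about the same upright axis, rad: 0 = its red notch faces the red index line, positive = turned anticlockwise seen from above (limits -2 to 2). Turns independently of the cap, stiffly (about 0.10 N m), stays where it is left. It starts 0.4 to 1.4 rad anticlockwise of the line
- nozzle_top (a point): Centre of the brass nozzle's top face, on the axis, 172 mm above the bench; its x axis is level and points from the notch through the middle to the far end, its z axis up. The nozzle is a stub 31 mm long (x) by 22 mm across its two flats (y: close the fingers along this), standing 20 to 25 mm clear above the cap's top face, so fingertips must stop at most 20 mm below this point. A dark strap slot is in its top
- nozzle_notch (a point): The red notch: a 4 mm wide red stripe down one end of the nozzle; this point is at its top, 15.5 mm from the axis
- index_mark (a point): The red index line on the top of the dark collar that clamps the barrel, 36.5 mm from the axis, 89 mm above the bench; 3 mm wide, runs radially and down the collar's side
- extruder: Clay extruder barrel upright in its cast foot, bolted to the bench (foot 140 mm across); origin on the axis at bench height; its -x axis points along the index line. The clamp ears of the collar are at +x
- slip_tub: Bystander: grey tub with a red lid, 100 mm across, 116 mm high, origin under its centre
- striped_vase: Bystander: striped stoneware jar, 116 mm across, 113 mm high, origin under its centre
- spray_bottle: Bystander: white trigger spray bottle, 237 mm high, origin under it
- press_mould: Bystander: cream plaster comb mould standing on its long edge, 166x37 mm, 72 mm high, origin under its centre
- dark_bowl: Bystander: bowl, black outside and white inside, 125 mm across, 59 mm high, origin under its centre
- wood_rib: Bystander: kidney-shaped wooden rib lying flat, 94x41x6 mm, origin under its centre
- loop_tool: Bystander: loop trimming tool with a wooden handle, lying flat, 150 mm long, origin under its centre
- round_nozzle: Bystander: spare round brass nozzle standing on the bench, 37 mm across, 30 mm high, origin under its centre
Not all that is in view belongs to the job. There is more than one size of the extruder; the one meant has the size given above.

How it is judged:
On the way, in this order (a step that is already met when the one before it is completed fails the run):
1. the nozzle's notch faces the index line (within 10 degrees), the cap not yet bottomed (value of joint nozzle between -0.17 and 0.17 rad and value of joint cap above 0.3 rad), for 0.2 s.
2. the cap is screwed down until it bottoms out, the notch still on the line (value of joint nozzle between -0.17 and 0.17 rad and value of joint cap below 0.08 rad), for 0.1 s.
3. the cap is backed off a quarter turn (value of joint cap between 1.22 and 1.92 rad), for 0.2 s.
At the end, for the whole second after the job is handed in: The cap stands a quarter turn (70 to 110 degrees) above its stop, at rest and gripped by the fingers (more than 4 N, grasp point within 35 mm of the cap's centre); the nozzle's notch faces the index line within 10 degrees (all of step 3 and value of joint nozzle between -0.17 and 0.17 rad and contact force between the fingers and cap above 4 N and distance between the grasp point and cap_grip below 0.035 m and velocity of joint cap between -0.1 and 0.1 rad/s); the arm keeps its last pose, push and grip.
It fails at once if a bystander is shifted by more than 25 mm or knocked over (distance of any of slip_tub, striped_vase, spray_bottle, press_mould, dark_bowl, wood_rib, loop_tool, round_nozzle from where it was at the start of the episode above 0.025 m or angle between any of slip_tub, striped_vase, spray_bottle, press_mould, dark_bowl, wood_rib, loop_tool, round_nozzle's own z axis and vertical above 0.5 rad).
It also fails if it takes over 72 s, if anything falls off the work surface, if the arm or the gripper's body presses on something with over 40 N, if the wrist force passes 120 N, or if a joint passes its speed limit or range.

## Working session

There is one attempt and no reset: what is moved stays moved. The work goes in short steps, Python scripts to look and compute and a tool call to move; the robot and the scene stay as the last step left them, time stands still between calls to the robot, and variables do not carry over. Pictures are saved under pics/ and viewed, about 8 in all and at most 12, crops included, and the job is handed in when it is done.

Besides the shell and the picture viewer there is one more tool, called after "Emit:" as name(argument=value, ...), one argument or row to a line, values as JSON. move_arm: Moves the arm, as the interface text tells. Its arguments: {"type":"object","properties":{"commands":{"type":"array"},"grip_force":{"type":"number"}},"required":["commands"]}

```bash
ls; mkdir -p pics; python3 - <<'E'
from plant import status, read_camera, camera_params
import cv2, numpy as np
print(status.read_state())
for n in ("side","top"):
    im,d=read_camera(n); cv2.imwrite(f"pics/{n}0.png",im); np.save(f"pics/{n}0.npy",d); print(n,camera_params(n))
E
```

```text
pics
{'clock': 0.0, 'q': array([-1.05892585e+00,  3.59399281e-01,  1.10845971e-02, -3.59811046e-04,
       -1.22406891e+00, -2.88109446e-01]), 'qd': array([8.56991367e-05, 6.73203632e-04, 1.37199081e-04, 7.52715014e-04,
       2.38377876e-05, 3.48400932e-04]), 'effort': array([ 2.19701510e-04, -5.83327389e+01,  2.93425709e+01,  6.93686530e+00,
       -5.80706110e-03,  2.14242431e-05]), 'position': array([ 0.14966937, -0.65772575,  0.23036511]), 'orientation': array([ 3.13997470e+00, -1.26746122e-04, -2.91795406e+00]), 'force': array([ 0.42972076,  0.28917428, -0.39644922]), 'ft_torque': array([ 0.02184103,  0.0006184 , -0.03297783]), 'gripper_width': 0.08535557008787184}
side {'mtx': array([[436.28730492,   0.        , 262.47348401],
       [  0.        , 436.28730492, 194.86757175],
       [  0.        ,   0.        ,   1.        ]]), 'k1': -0.08835941657895577, 'R': array([[ 0.95305382, -0.30279839, -0.00124277],
       [-0.13982717, -0.43645624, -0.88879374],
       [ 0.2685829 ,  0.84724205, -0.45830573]]), 't': array([-0.4788958 ,  0.17017957,  1.29008669])}
top {'mtx': array([[448.69757716,   0.        , 254.82486402],
       [  0.        , 448.69757716, 187.85769356],
       [  0.        ,   0.        ,   1.        ]]), 'k1': -0.13894100081870034, 'R': array([[ 0.00812319, -0.99991347, -0.01034761],
       [-0.98065968, -0.00594229, -0.19563047],
       [ 0.19555205,  0.01173663, -0.98062309]]), 't': array([-0.02308121,  0.49052531,  1.45900015])}
```

View pics/top0.png

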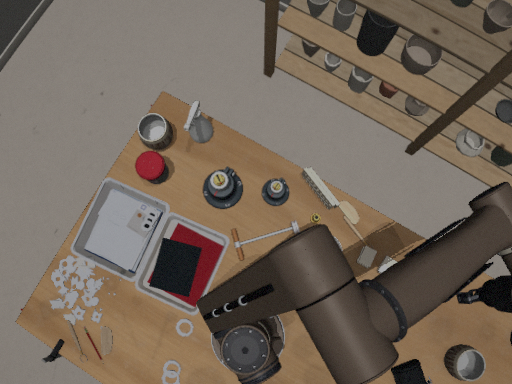

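View pics/side0.png

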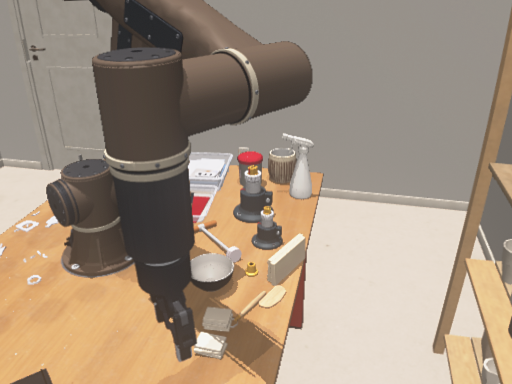

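The top view shows two extruders, the larger at about (221,185) and the smaller at (276,189). In the side view they are at (253,195) and (267,228). I'll zoom in on the larger one and measure its foot and height.

```bash
cat > h.py <<'E'
import numpy as np, cv2
from plant import camera_params
def ray(n,u,v):
    P=camera_params(n);K=P["mtx"]
    d=np.array([P["k1"],0,0,0,0.]); 
    xy=cv2.undistortPoints(np.array([[[u,v]]],float),K,d)[0,0]
    R,t=P["R"],np.array(P["t"]); return -R.T@t, R.T@np.array([xy[0],xy[1],1])
def onz(n,u,v,z):
    o,r=ray(n,u,v); return o+r*(z-o[2])/r[2]
def cloud(n,d,mask):
    vs,us=np.nonzero(mask&(d>0)); P=camera_params(n)
    xy=cv2.undistortPoints(np.stack([us,vs],1)[:,None].astype(float),P["mtx"],np.array([P["k1"],0,0,0,0.]))[:,0]
    X=np.c_[xy,np.ones(len(xy))]*d[vs,us][:,None]
    return (X-np.array(P["t"]))@P["R"],us,vs
def proj(n,X):
    P=camera_params(n);return cv2.projectPoints(np.atleast_2d(np.array(X,float)),cv2.Rodrigues(P["R"])[0],np.array(P["t"]),P["mtx"],np.array([P["k1"],0,0,0,0.]))[0][:,0]
E
python3 - <<'E'
from h import *
a=cv2.imread("pics/top0.png");b=cv2.imread("pics/side0.png");d=np.load("pics/top0.npy")
z=lambda im,x,y,w,h,s:cv2.resize(im[y:y+h,x:x+w],None,fx=s,fy=s,interpolation=cv2.INTER_CUBIC)
A=z(a,196,158,54,54,7);B=z(b,226,155,54,72,7)[:504]
c=np.zeros((504,378*2,3),np.uint8);c[:378,:378]=A;c[:504,378:]=B;cv2.imwrite("pics/c1.png",c)
m=np.zeros(d.shape,bool);m[158:215,196:296]=1
X,u,v=cloud("top",d,m)
for lo,hi in((.16,.19),(.125,.155),(.08,.1),(.01,.04)):
  for s in((u<250),(u>=255)):
    k=s&(X[:,2]>lo)&(X[:,2]<hi)
    if k.sum(): print(lo,k.sum(),X[k].min(0).round(3),X[k].max(0).round(3),np.median(X[k],0).round(4))
for n,im in(("top",a),("side",b)):
    h=cv2.cvtColor(im,cv2.COLOR_BGR2HSV);r=((h[...,0]<6)|(h[...,0]>174))&(h[...,1]>130)&(h[...,2]>70)
    x0,y0,w,hh=(196,158,54,54) if n=="top" else (226,160,54,67)
    num,l,st,ce=cv2.connectedComponentsWithStats(r[y0:y0+hh,x0:x0+w].astype(np.uint8))
    for i in range(1,num): print(n,ce[i]+[x0,y0],st[i])
E
```

```text
0.16 68 [0.481 0.081 0.162] [0.512 0.106 0.179] [0.4963 0.0936 0.1713]
0.125 177 [0.47  0.067 0.129] [0.524 0.121 0.155] [0.4917 0.0901 0.1494]
0.08 302 [0.455 0.051 0.08 ] [0.558 0.137 0.099] [0.4852 0.0771 0.0872]
0.08 31 [ 0.468 -0.106  0.088] [ 0.504 -0.069  0.1  ] [ 0.4805 -0.0857  0.098 ]
0.01 526 [0.43  0.025 0.01 ] [0.6   0.163 0.04 ] [0.4702 0.0824 0.0165]
0.01 172 [ 0.442 -0.133  0.01 ] [ 0.558 -0.044  0.038] [ 0.4697 -0.0818  0.0135]
top [215. 193.] [19 35  1  1  1]
top [214. 195.] [18 37  1  1  1]
side [249.74074074 161.37037037] [13  0 23  5 81]
side [249.  170.5] [23 10  1  2  2]
side [241. 189.] [15 29  1  1  1]
side [258. 222.] [32 62  1  1  1]
```

View pics/c1.png

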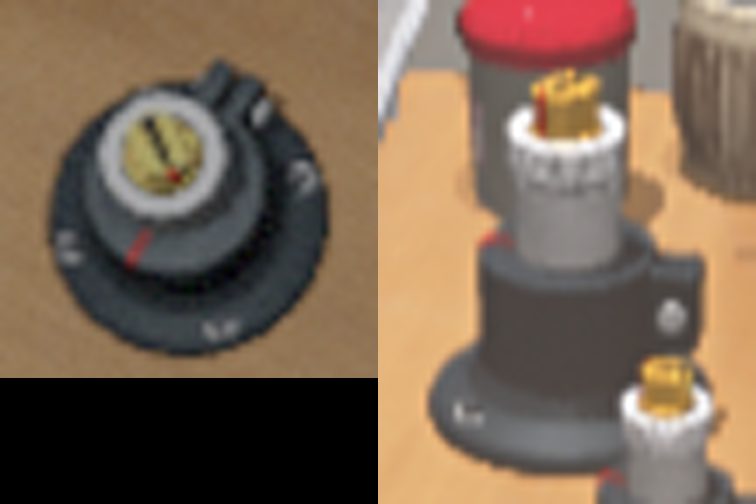

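The larger extruder matches the size given: nozzle top 171 mm, collar 87 mm. In the crop the notch is at (173,175) and the index line runs from (147,232) to (128,268), both clearly visible. I'll compute the angles now.

```bash
python3 - <<'E'
from h import *
a=cv2.imread("pics/top0.png").astype(float); d=np.load("pics/top0.npy")
# red excess relative to brass/dark
g=a[...,2]-1.15*np.maximum(a[...,1],a[...,0])-8
c=np.array([.4968,.0937])
def cen(x0,x1,y0,y1,z):
    w=np.clip(g[y0:y1,x0:x1],0,None);vv,uu=np.mgrid[y0:y1,x0:x1]
    u,v=(w*uu).sum()/w.sum(),(w*vv).sum()/w.sum();p=onz("top",u,v,z)[:2]-c
    print(round(u,1),round(v,1),p.round(4),"r",np.hypot(*p).round(4),"ang",np.arctan2(p[1],p[0]).round(3));return np.arctan2(p[1],p[0])
n=cen(217,226,178,187,.172);i=cen(211,220,188,199,.089);print("nozzle",n-i)
print(onz("top",(173+.5)/7+195.5,(175+.5)/7+157.5,.172)[:2]-c)
# centre of brass and cap by colour, both at known heights measured by depth
h=cv2.cvtColor(a.astype(np.uint8),cv2.COLOR_BGR2HSV)
m=np.zeros(d.shape,bool);m[165:190,206:232]=1
br=m&(h[...,1]>70)&(h[...,2]>80); v,u=np.nonzero(br)
print("brass",br.sum(),onz("top",(u.min()+u.max())/2,(v.min()+v.max())/2,.172))
cap=m&(h[...,1]<50)&(h[...,2]>140); v,u=np.nonzero(cap)
e=cv2.minEnclosingCircle(np.stack([u,v],1).astype(np.float32));print("cap circ",e,onz("top",*e[0],.155),np.median(d[cap]))
X,_,_=cloud("top",d,cap);print("cap z",np.percentile(X[:,2],[10,50,90]))
# slot direction: dark pixels
sl=m&(h[...,2]<90);sl[:, :212]=0
# side triangulation
b=cv2.imread("pics/side0.png");o1,r1=ray("top",219,179.5)
o2,r2=ray("side",(567-378+.5)/7+225.5,(85+.5)/7+154.5)
s=np.linalg.lstsq(np.c_[r1,-r2],o2-o1,rcond=None)[0];print("tri",o1+r1*s[0],o2+r2*s[1])
print("nozzle top in side px",proj("side",[.4968,.0937,.172]))
E
```

```text
220.4 182.6 [-0.0148 -0.0081] r 0.0169 ang -2.641
215.0 193.3 [-0.0332  0.0161] r 0.0369 ang 2.69
nozzle -5.3312642639365695
[-0.01477242 -0.00788917]
brass 248 [0.50599935 0.09193138 0.172     ]
cap circ ((218.54615783691406, 179.60769653320312), 8.567827224731445) [0.49508089 0.09304509 0.155     ] 1.4086919
cap z [0.1465395  0.15060949 0.15527345]
tri [0.49180532 0.09006539 0.1716156 ] [0.49715943 0.08899778 0.17268456]
nozzle top in side px [[252.06011127 166.37095375]]
```

Emit:
move_arm(
  commands=[
    [[-42, 32.5, -5, 0, 0, 0, -1], [-42, 32.5, -5, 0, 0, 0, -1], [-42, 32.5, -5, 0, 0, 0, -1], [-42, 32.5, -5, 0, 0, 0, -1], [-42, 32.5, -5, 0, 0, 0, -1], [-42, 32.5, -5, 0, 0, 0, -1], [-42, 32.5, -5, 0, 0, 0, -1], [-42, 32.5, -5, 0, 0, 0, -1]],
  ],
  grip_force=40,
)

```text
clock: 1.1
position: [0.4204, -0.3285, 0.2714]
orientation: [3.141, -0.0, -2.918]
force: [0.5, -1.0, 0.8]
gripper_width: 0.0853
```

Emit:
move_arm(
  commands=[
    [[-21, 49.5, 0, 0, 0, 0, -1], [-21, 49.5, 0, 0, 0, 0, -1], [-21, 49.5, 0, 0, 0, 0, -1], [-21, 49.5, 0, 0, 0, 0, -1], [-21, 49.5, 0, 0, 0, 0, -1], [-21, 49.5, 0, 0, 0, 0, -1], [-21, 49.5, 0, 0, 0, 0, -1], [-21, 49.5, 0, 0, 0, 0, -1]],
  ],
)

```text
clock: 2.1
position: [0.4954, 0.0951, 0.2713]
orientation: [3.141, -0.0, -2.917]
force: [0.8, -0.6, 0.4]
gripper_width: 0.0853
```

Emit:
move_arm(
  commands=[
    [[0, 0, 0, 0, 0, -0.14, -1], [0, 0, 0, 0, 0, -0.14, -1], [0, 0, 0, 0, 0, 0, -1], [0, 0, 0, 0, 0, 0, -1]],
  ],
)

```text
clock: 2.6
position: [0.4955, 0.0932, 0.2712]
orientation: [3.142, -0.0, -2.641]
force: [0.0, 1.2, -0.0]
gripper_width: 0.0853
```

```bash
python3 - <<'E'
from h import *
from plant import read_camera,status
b,d=read_camera("side");cv2.imwrite("pics/s2.png",cv2.resize(b[60:260,160:340],None,fx=3,fy=3,interpolation=cv2.INTER_CUBIC))
print(status.read_state()["q"].round(3))
E
```

```text
[ 0.576  0.049 -0.292 -0.    -1.23  -1.646]
```

View pics/s2.png

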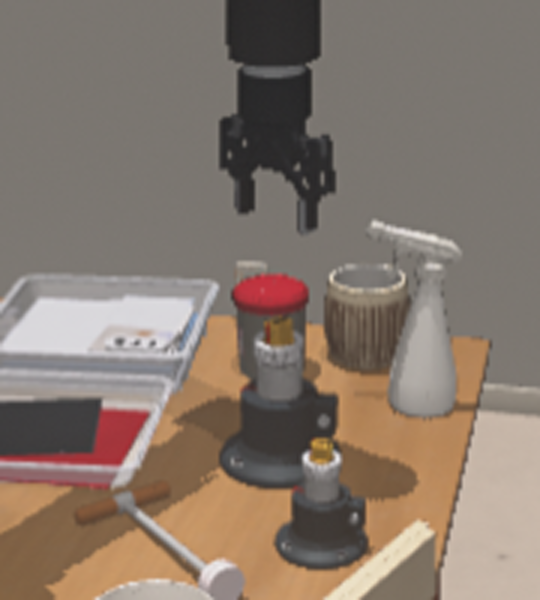

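The gripper is open and centred above the nozzle, at about (278,330) in the crop, with the bottle and tub clear. I'll lower it and close on the flats.

Emit:
move_arm(
  commands=[
    [[-1, 0, 25, 0, 0, 0, -1], [0, 0, 30, 0, 0, 0, -1], [0, 0, 25, 0, 0, 0, -1], [0, 0, 20, 0, 0, 0, -1], [0, 0, 14, 0, 0, 0, -1], [0, 0, 0, 0, 0, 0, -1]],
  ],
)

```text
clock: 3.4
position: [0.4961, 0.0935, 0.1566]
orientation: [-3.142, -0.002, -2.639]
force: [0.1, 0.2, -0.1]
gripper_width: 0.0852
```

Emit:
move_arm(
  commands=[
    [[0, 0, 0, 0, 0, 0, 0], [0, 0, 0, 0, 0, 0, 0.3], [0, 0, 0, 0, 0, 0, 0.5], [0, 0, 0, 0, 0, 0, 0.7], [0, 0, 0, 0, 0, 0, 1], [0, 0, 0, 0, 0, 0, 1], [0, 0, 0, 0, 0, 0, 1], [0, 0, 0, 0, 0, 0, 1]],
  ],
)

```text
clock: 4.4
position: [0.4979, 0.0927, 0.1584]
orientation: [-3.139, 0.002, -2.637]
force: [5.8, -9.2, 1.6]
gripper_width: 0.0206
```

```bash
cat > st.py <<'E'
from plant import status
import numpy as np
np.set_printoptions(precision=4,suppress=True)
s=status.read_state()
for k in("clock","position","orientation","force","ft_torque","gripper_width","q"):print(k,s[k])
E
python3 st.py
```

```text
clock 4.4
position [0.4979 0.0927 0.1584]
orientation [-3.139   0.0016 -2.6375]
force [ 5.7568 -9.1977  1.5676]
ft_torque [-2.8766 -1.941  -0.013 ]
gripper_width 0.020552905025942717
q [ 0.5746  0.143  -0.4604  0.0033 -0.966  -1.6432]
```

Emit:
move_arm(
  commands=[
    [[0, -1.5, 0, 0, 0, 0, 1], [0, 0, 0, 0, 0, 0, 1], [0, 0, 0, 0, 0, 0, 1]],
  ],
)

```text
clock: 4.78
position: [0.498, 0.0926, 0.1584]
orientation: [-3.141, 0.002, -2.638]
force: [0.6, -1.6, 4.5]
gripper_width: 0.021
```

```bash
python3 st.py
```

```text
clock 4.775
position [0.498  0.0926 0.1584]
orientation [-3.141   0.0018 -2.6377]
force [ 0.5885 -1.6288  4.4755]
ft_torque [-0.4423 -0.0039 -0.0413]
gripper_width 0.02097132900211628
q [ 0.5726  0.1434 -0.459   0.0008 -0.9666 -1.64  ]
```

Emit:
move_arm(
  commands=[
    [[0, 0, 0, 0, 0, 0.12, 1], [0, 0, 0, 0, 0, 0.12, 1], [0, 0, 0, 0, 0, 0.12, 1], [0, 0, 0, 0, 0, 0.12, 1], [0, 0, 0, 0, 0, 0.12, 1], [0, 0, 0, 0, 0, 0.12, 1], [0, 0, 0, 0, 0, 0.12, 1], [0, 0, 0, 0, 0, 0.11, 1]],
  ],
)

```text
clock: 5.78
position: [0.4981, 0.0914, 0.1584]
orientation: [-3.141, 0.002, 2.692]
force: [3.1, -8.7, 4.9]
gripper_width: 0.0206
```

Emit:
move_arm(
  commands=[
    [[0, 0, 0, 0, 0, 0, 1], [0, 0, 0, 0, 0, 0, 1], [0, 0, 0, 0, 0, 0, 1]],
  ],
)

```text
clock: 6.15
position: [0.4981, 0.0914, 0.1584]
orientation: [-3.141, 0.002, 2.696]
force: [3.6, -8.4, 4.1]
gripper_width: 0.0208
```

```bash
python3 st.py
```

```text
clock 6.15
position [0.4981 0.0914 0.1584]
orientation [-3.141   0.0023  2.6955]
force [ 3.6314 -8.3744  4.0926]
ft_torque [-2.6969 -1.1753 -0.1142]
gripper_width 0.02079256122084572
q [ 0.5716  0.1435 -0.4597  0.0027 -0.967  -2.59  ]
```

Emit:
move_arm(
  commands=[
    [[0, 0, 0, 0, 0, 0, 0.3], [0, 0, 0, 0, 0, 0, -1], [0, 0, 0, 0, 0, 0, -1], [0, 0, 0, 0, 0, 0, -1], [0, 0, -20, 0, 0, 0, -1], [0, 0, -30, 0, 0, 0, -1], [0, 0, -40, 0, 0, 0, -1], [0, 0, -30, 0, 0, 0, -1]],
  ],
)

```text
clock: 7.15
position: [0.4974, 0.0927, 0.279]
orientation: [3.141, 0.001, 2.696]
force: [-0.6, 0.3, -1.3]
gripper_width: 0.0855
```

Emit:
move_arm(
  commands=[
    [[-20, -45, 0, 0, 0, 0, -1], [-20, -45, 0, 0, 0, 0, -1], [-20, -45, 0, 0, 0, 0, -1], [-20, -45, 0, 0, 0, 0, -1], [-20, -45, 0, 0, 0, 0, -1], [-20, -45, 0, 0, 0, 0, -1], [0, 0, 0, 0, 0, 0, -1]],
  ],
)

```text
clock: 8.02
position: [0.4884, -0.2054, 0.2768]
orientation: [-3.141, -0.001, 2.691]
force: [0.6, -0.3, 0.1]
gripper_width: 0.0854
```

```bash
python3 - <<'E'
from h import *
from plant import read_camera
b,d=read_camera("side");a,_=read_camera("top")
z=lambda im,x,y,w,h,s:cv2.resize(im[y:y+h,x:x+w],None,fx=s,fy=s,interpolation=cv2.INTER_CUBIC)
c=np.zeros((504,756,3),np.uint8);c[:378,:378]=z(a,196,158,54,54,7);c[:504,378:]=z(b,226,155,54,72,7);cv2.imwrite("pics/c3.png",c)
cv2.imwrite("pics/top3.png",a)
E
python3 st.py
```

```text
clock 8.125
position [ 0.4887 -0.2032  0.277 ]
orientation [-3.1416 -0.0006  2.6939]
force [0.0923 0.4964 0.4544]
ft_torque [0.0295 0.0022 0.0244]
gripper_width 0.08527384289843228
q [-0.0233  0.09   -0.2341 -0.0002 -1.2472 -1.9951]
```

View pics/c3.png

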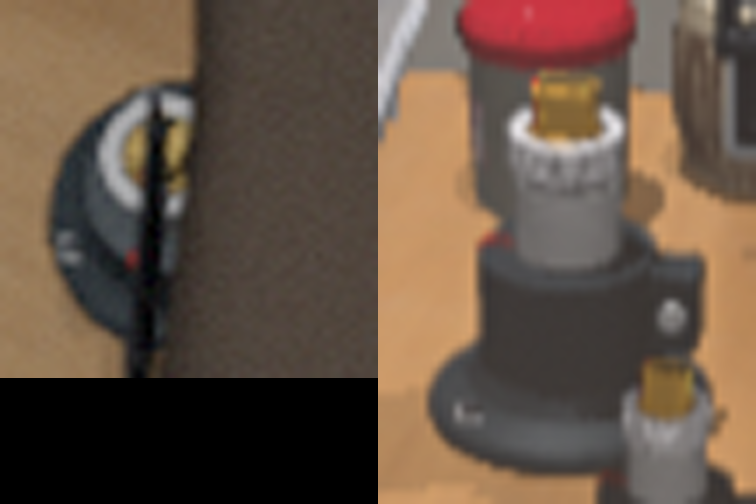

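The forearm and a hose still hide the nozzle in the top view. I'll move farther aside.

Emit:
move_arm(
  commands=[
    [[-22, -45, 0, 0, 0, 0, -1], [-22, -45, 0, 0, 0, 0, -1], [-22, -45, 0, 0, 0, 0, -1], [-22, -45, 0, 0, 0, 0, -1], [0, 0, 0, 0, 0, 0, -1]],
  ],
)

```text
clock: 8.75
position: [0.4909, -0.4046, 0.2761]
orientation: [-3.141, -0.002, 2.694]
force: [-0.9, 1.1, -0.2]
gripper_width: 0.0852
```

```bash
python3 - <<'E'
from h import *
from plant import read_camera
a,_=read_camera("top");cv2.imwrite("pics/top4.png",a)
cv2.imwrite("pics/c4.png",cv2.resize(a[158:212,196:250],None,fx=9,fy=9,interpolation=cv2.INTER_CUBIC))
a=a.astype(float);g=a[...,2]-1.15*np.maximum(a[...,1],a[...,0])-8
def cen(x0,x1,y0,y1,z):
    w=np.clip(g[y0:y1,x0:x1],0,None);vv,uu=np.mgrid[y0:y1,x0:x1]
    u,v=(w*uu).sum()/w.sum(),(w*vv).sum()/w.sum();p=onz("top",u,v,z)[:2];return u,v,p
n=cen(212,221,177,188,.172);i=cen(211,220,189,199,.089)
for c in([.4968,.0937],[.4968,.092],[.4968,.0929]):
    f=lambda p:np.arctan2(*(p-c)[::-1]).round(3)
    print(n[:2],i[:2],f(n[2]),f(i[2]),[np.hypot(*(q[2]-c)).round(4) for q in(n,i)])
E
```

```text
(np.float64(215.87520259319288), np.float64(182.61426256077795)) (np.float64(214.9822628325719), np.float64(193.34493415748457)) 2.774 2.689 [np.float64(0.0161), np.float64(0.037)]
(np.float64(215.87520259319288), np.float64(182.61426256077795)) (np.float64(214.9822628325719), np.float64(193.34493415748457)) 2.679 2.649 [np.float64(0.0167), np.float64(0.0378)]
(np.float64(215.87520259319288), np.float64(182.61426256077795)) (np.float64(214.9822628325719), np.float64(193.34493415748457)) 2.728 2.67 [np.float64(0.0164), np.float64(0.0374)]
```

View pics/c4.png

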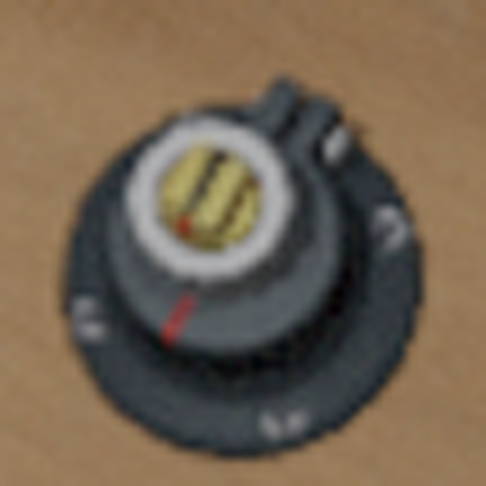

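```bash
python3 - <<'E'
from h import *
q=lambda x,y,z=.089:onz("top",(x+.5)/9+195.5,(y+.5)/9+157.5,z)[:2]
i=q(179,319)
for e in((300,110),(303,98),(300,117)):
    v=i-q(*e);print("ears",np.arctan2(v[1],v[0]).round(3),np.hypot(*v).round(3))
a=cv2.imread("pics/top4.png").astype(float);g=np.clip(a[...,2]-1.15*np.maximum(a[...,1],a[...,0])-8,0,None)
P=[];W=[]
for v in range(188,199):
    for u in range(211,220):
        if g[v,u]>0:P.append(onz("top",u,v,.089)[:2]);W.append(g[v,u])
P=np.array(P);W=np.array(W);m=(P*W[:,None]).sum(0)/W.sum();C=((P-m)*W[:,None]).T@(P-m);w,V=np.linalg.eigh(C);print("line dir",np.arctan(V[1,1]/V[0,1])+np.pi,np.sqrt(w/W.sum()))
# foot outline: dark mask, edge of ellipse
h=cv2.cvtColor(a.astype(np.uint8),cv2.COLOR_BGR2HSV);dk=((h[...,2]<100)&(h[...,1]<110)).astype(np.uint8);dk[:158]=0;dk[213:]=0;dk[:,:196]=0;dk[:,250:]=0
pt=np.array([[u,v] for v,u in zip(*np.nonzero(dk)) if v>183])
hull=cv2.convexHull(pt.astype(np.float32))[:,0]
for z in(.0,.015):
  H=np.array([onz("top",u,v,z)[:2] for u,v in hull]);H=H[H[:,0]<.49]
  s=np.linalg.lstsq(np.c_[2*H,np.ones(len(H))],(H**2).sum(1),rcond=None)[0];print("foot c",z,s[:2],np.sqrt(s[2]+s[:2]@s[:2]))
E
```

```text
ears 2.644 0.089
ears 2.658 0.093
ears 2.629 0.087
line dir 2.684057936152188 [0.00137533 0.00512176]
foot c 0.0 [0.49697981 0.09319947] 0.06905082711239002
foot c 0.015 [0.49402134 0.09191721] 0.06837228475458926
```

The index line comes out at 2.64–2.69 rad by four different measures, and the notch is at 2.694 by the tool's yaw. That leaves the nozzle about +0.03 rad off, which is well inside tolerance. Next I'll go back and wind the wrist up for the cap.

Emit:
move_arm(
  commands=[
    [[23.3, 50, 0, 0, 0, 0, -1], [23.3, 50, 0, 0, 0, 0, -1], [23.3, 50, 0, 0, 0, 0, -1], [23.3, 50, 0, 0, 0, 0, -1], [23.3, 50, 0, 0, 0, 0, -1], [23.3, 50, 0, 0, 0, 0, -1], [23.3, 50, 0, 0, 0, 0, -1], [23.3, 50, 0, 0, 0, 0, -1]],
  ],
)

```text
clock: 9.8
position: [0.4941, 0.0414, 0.278]
orientation: [3.14, 0.001, 2.698]
force: [0.1, -0.4, 1.1]
gripper_width: 0.0852
```

Emit:
move_arm(
  commands=[
    [[23.3, 50, 0, 0, 0, 0, -1], [0, 0, 0, 0, 0, -0.18, -1], [0, 0, 0, 0, 0, -0.18, -1], [0, 0, 0, 0, 0, -0.18, -1], [0, 0, 0, 0, 0, -0.18, -1], [0, 0, 0, 0, 0, -0.18, -1], [0, 0, 0, 0, 0, -0.18, -1], [0, 0, 0, 0, 0, -0.18, -1]],
  ],
)

```text
clock: 10.8
position: [0.4946, 0.0946, 0.2777]
orientation: [3.142, 0.001, -2.319]
force: [-0.3, -0.0, 0.2]
gripper_width: 0.0855
```

Emit:
move_arm(
  commands=[
    [[0, 0, 0, 0, 0, -0.18, -1], [0, 0, 0, 0, 0, -0.18, -1], [0, 0, 0, 0, 0, -0.18, -1], [0, 0, 0, 0, 0, -0.18, -1], [0, 0, 0, 0, 0, -0.18, -1], [0, 0, 0, 0, 0, -0.18, -1], [0, 0, 0, 0, 0, -0.18, -1], [0, 0, 0, 0, 0, -0.18, -1]],
  ],
)

```text
clock: 11.8
position: [0.4947, 0.0947, 0.2777]
orientation: [-3.141, 0.0, -0.879]
force: [-0.7, -0.3, 0.0]
gripper_width: 0.0854
```

Emit:
move_arm(
  commands=[
    [[0, 0, 0, 0, 0, -0.18, -1], [0, 0, 0, 0, 0, -0.18, -1], [0, 0, 0, 0, 0, -0.18, -1], [0, 0, 0, 0, 0, -0.18, -1], [0, 0, 0, 0, 0, -0.18, -1], [0, 0, 0, 0, 0, -0.18, -1], [0, 0, 0, 0, 0, -0.18, -1], [0, 0, 0, 0, 0, -0.18, -1]],
  ],
)

```text
clock: 12.8
position: [0.4947, 0.0947, 0.2777]
orientation: [-3.141, -0.001, 0.561]
force: [0.8, 0.0, -0.1]
gripper_width: 0.0852
```

Emit:
move_arm(
  commands=[
    [[0, 0, 0, 0, 0, -0.18, -1], [0, 0, 0, 0, 0, -0.18, -1], [0, 0, 0, 0, 0, -0.18, -1], [0, 0, 0, 0, 0, -0.18, -1], [0, 0, 0, 0, 0, -0.18, -1], [0, 0, 0, 0, 0, -0.18, -1], [0, 0, 0, 0, 0, -0.18, -1], [0, 0, 0, 0, 0, 0, -1]],
  ],
)

```text
clock: 13.8
position: [0.4949, 0.0944, 0.2776]
orientation: [3.141, -0.0, 1.813]
force: [0.1, 0.4, -0.7]
gripper_width: 0.0854
```

```bash
python3 st.py
```

```text
clock 13.8
position [0.4949 0.0944 0.2776]
orientation [ 3.1409 -0.0004  1.8132]
force [ 0.0541  0.4403 -0.6808]
ft_torque [0.038  0.0477 0.0191]
gripper_width 0.08535288196908483
q [ 0.5789  0.0441 -0.2827 -0.0002 -1.2432  2.8051]
```

Emit:
move_arm(
  commands=[
    [[-2.6, 1.3, 20, 0, 0, 0, -1], [0, 0, 35, 0, 0, 0, -1], [0, 0, 35, 0, 0, 0, -1], [0, 0, 30, 0, 0, 0, -1], [0, 0, 25, 0, 0, 0, -1], [0, 0, 16, 0, 0, 0, -1], [0, 0, 0, 0, 0, 0, -1]],
  ],
  grip_force=60,
)

```text
clock: 14.68
position: [0.4965, 0.0913, 0.1155]
orientation: [-3.139, 0.001, 1.81]
force: [-0.4, 0.1, 0.1]
gripper_width: 0.0855
```

Emit:
move_arm(
  commands=[
    [[0, 0, 0, 0, 0, 0, -0.6], [0, 0, 0, 0, 0, 0, -0.4], [0, 0, 0, 0, 0, 0, -0.2], [0, 0, 0, 0, 0, 0, 0.2], [0, 0, 0, 0, 0, 0, 1], [0, 0, 0, 0, 0, 0, 1], [0, 0, 0, 0, 0, 0, 1]],
  ],
)

```text
clock: 15.55
position: [0.4971, 0.091, 0.1174]
orientation: [-3.142, -0.0, 1.812]
force: [-6.1, 1.3, 8.7]
gripper_width: 0.0544
```

```bash
python3 st.py; python3 - <<'E'
from h import *
from plant import read_camera
b,d=read_camera("side");cv2.imwrite("pics/s5.png",cv2.resize(b[110:240,190:310],None,fx=4.5,fy=4.5,interpolation=cv2.INTER_CUBIC))
E
```

```text
clock 15.55
position [0.4971 0.091  0.1174]
orientation [-3.1416 -0.0004  1.8117]
force [-6.0514  1.2754  8.6588]
ft_torque [0.3908 2.2562 0.0079]
gripper_width 0.05439419289618696
q [ 0.5701  0.1893 -0.5114 -0.0005 -0.8701  2.8126]
```

View pics/s5.png

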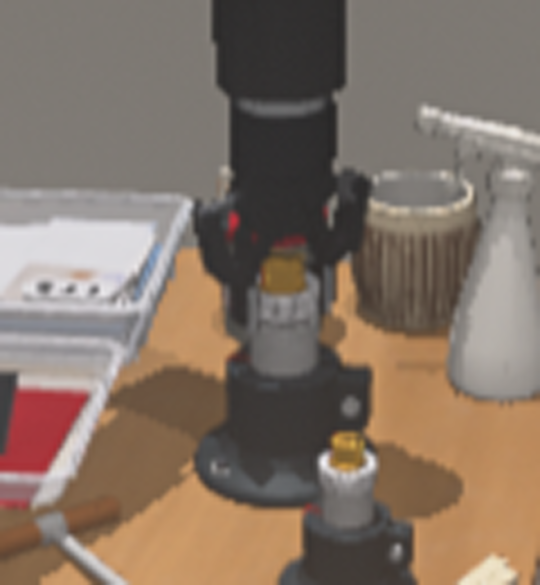

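The fingers now hold the cap, with the nozzle between them and the bystanders clear. Screwing down.

Emit:
move_arm(
  commands=[
    [[0, 0, 0.15, 0, 0, 0.15, 1], [0, 0, 0.15, 0, 0, 0.15, 1], [0, 0, 0.15, 0, 0, 0.15, 1], [0, 0, 0.15, 0, 0, 0.15, 1], [0, 0, 0.15, 0, 0, 0.15, 1], [0, 0, 0.15, 0, 0, 0.15, 1], [0, 0, 0.15, 0, 0, 0.15, 1], [0, 0, 0.15, 0, 0, 0.15, 1]],
  ],
)

```text
clock: 16.6
position: [0.4964, 0.0913, 0.1162]
orientation: [-3.14, 0.001, 0.607]
force: [-11.6, 4.1, 12.8]
gripper_width: 0.0545
```

```bash
python3 st.py
```

```text
clock 16.6
position [0.4964 0.0913 0.1162]
orientation [-3.1404  0.0006  0.6068]
force [-11.6437   4.0643  12.8044]
ft_torque [1.4272 3.8619 0.1397]
gripper_width 0.054526243970456696
q [ 0.5708  0.1903 -0.5129 -0.0015 -0.8682  1.6078]
```

Emit:
move_arm(
  commands=[
    [[-0.7, -1, -0.8, 0, 0, 0.15, 1], [0, 0, 0.15, 0, 0, 0.15, 1], [0, 0, 0.15, 0, 0, 0.15, 1], [0, 0, 0.15, 0, 0, 0.15, 1], [0, 0, 0.15, 0, 0, 0.15, 1], [0, 0, 0.15, 0, 0, 0.15, 1]],
  ],
)

```text
clock: 17.35
position: [0.4962, 0.0919, 0.1155]
orientation: [-3.141, 0.0, -0.293]
force: [-2.4, 3.3, -0.2]
gripper_width: 0.0542
```

```bash
python3 st.py
```

```text
clock 17.35
position [0.4962 0.0919 0.1155]
orientation [-3.1406  0.0001 -0.2933]
force [-2.3611  3.2906 -0.206 ]
ft_torque [1.0015 0.8828 0.1444]
gripper_width 0.05418305643643544
q [ 0.5724  0.1903 -0.5151 -0.0009 -0.8648  0.7057]
```

Emit:
move_arm(
  commands=[
    [[0, 0, 0.1, 0, 0, 0.1, 1], [0, 0, 0.1, 0, 0, 0.1, 1], [0, 0, 0.1, 0, 0, 0.1, 1], [0, 0, 0.1, 0, 0, 0.1, 1]],
  ],
)

```text
clock: 17.85
position: [0.4963, 0.0921, 0.1151]
orientation: [-3.14, 0.0, -0.692]
force: [-2.8, 4.3, -0.9]
gripper_width: 0.0544
```

```bash
python3 st.py
```

```text
clock 17.85
position [0.4963 0.0921 0.1151]
orientation [-3.1404  0.0005 -0.6917]
force [-2.7557  4.2904 -0.9433]
ft_torque [1.2785 0.8159 0.1397]
gripper_width 0.05436618275401784
q [ 0.5726  0.1908 -0.5154 -0.0011 -0.8635  0.3073]
```

Emit:
move_arm(
  commands=[
    [[0, 0, 0.1, 0, 0, 0.1, 1], [0, 0, 0.1, 0, 0, 0.1, 1], [0, 0, 0.1, 0, 0, 0.1, 1]],
  ],
)

```text
clock: 18.23
position: [0.4965, 0.0923, 0.1148]
orientation: [-3.14, 0.001, -0.991]
force: [-1.7, 5.0, -1.1]
gripper_width: 0.0545
```

```bash
python3 st.py|grep -v q
```

```text
clock 18.225
position [0.4965 0.0923 0.1148]
orientation [-3.1403  0.0008 -0.9915]
force [-1.7303  4.9711 -1.0996]
gripper_width 0.05452761646970448
```

Emit:
move_arm(
  commands=[
    [[0, 0, 0.1, 0, 0, 0.1, 1], [0, 0, 0.1, 0, 0, 0.1, 1], [0, 0, 0.1, 0, 0, 0.1, 1]],
  ],
)

```text
clock: 18.6
position: [0.4966, 0.0923, 0.1146]
orientation: [-3.14, 0.001, -1.292]
force: [-1.6, 5.6, -2.6]
gripper_width: 0.0541
```

```bash
python3 st.py|grep -v q
```

```text
clock 18.6
position [0.4966 0.0923 0.1146]
orientation [-3.1402  0.0013 -1.2916]
force [-1.6443  5.6273 -2.6078]
gripper_width 0.05414745195236034
```

```bash
python3 st.py|grep torque
```

```text
ft_torque [1.5017 0.412  0.129 ]
```

Emit:
move_arm(
  commands=[
    [[0, 0, 0.1, 0, 0, 0.1, 1], [0, 0, 0.1, 0, 0, 0.1, 1], [0, 0, 0.1, 0, 0, 0.1, 1]],
  ],
)

```text
clock: 18.98
position: [0.4968, 0.0924, 0.1143]
orientation: [-3.14, 0.002, -1.591]
force: [-0.0, 3.4, -2.3]
gripper_width: 0.0543
```

```bash
python3 st.py|grep torque
```

```text
ft_torque [1.3646 0.0127 0.1115]
```

Emit:
move_arm(
  commands=[
    [[0, 0, 0.1, 0, 0, 0.1, 1], [0, 0, 0.1, 0, 0, 0.1, 1], [0, 0, 0.1, 0, 0, 0.1, 1]],
  ],
)

```text
clock: 19.35
position: [0.4968, 0.0916, 0.1142]
orientation: [-3.14, 0.0, -1.888]
force: [-0.1, 2.8, 1.6]
gripper_width: 0.0541
```

```bash
python3 st.py|grep torque
```

```text
ft_torque [0.6776 0.2536 1.0536]
```

Torque about the axis jumped from 0.12 to 1.05 N m, so the cap has reached its stop. I'll add a small push and hold to confirm.

Emit:
move_arm(
  commands=[
    [[0, 0, 0, 0, 0, 0.05, 1], [0, 0, 0, 0, 0, 0.05, 1], [0, 0, 0, 0, 0, 0, 1]],
  ],
)

```text
clock: 19.73
position: [0.4968, 0.0918, 0.1142]
orientation: [-3.141, 0.001, -1.987]
force: [0.5, 0.7, 1.5]
gripper_width: 0.0544
```

```bash
python3 st.py
```

```text
clock 19.725
position [0.4968 0.0918 0.1142]
orientation [-3.1407  0.001  -1.9873]
force [0.4745 0.6898 1.5099]
ft_torque [0.2022 0.078  0.3432]
gripper_width 0.05443106687540585
q [ 0.5722  0.1923 -0.5167  0.0003 -0.8605 -0.9889]
```

Emit:
move_arm(
  commands=[
    [[0, 0, -0.15, 0, 0, -0.16, 1], [0, 0, -0.15, 0, 0, -0.16, 1], [0, 0, -0.15, 0, 0, -0.16, 1], [0, 0, -0.15, 0, 0, -0.16, 1], [0, 0, -0.15, 0, 0, -0.16, 1]],
  ],
  grip_force=70,
)

```text
clock: 20.35
position: [0.4968, 0.0918, 0.115]
orientation: [-3.14, 0.001, -1.183]
force: [-0.6, 1.6, 3.5]
gripper_width: 0.0544
```

```bash
python3 st.py
```

```text
clock 20.35
position [0.4968 0.0918 0.115 ]
orientation [-3.1402  0.0005 -1.1826]
force [-0.6428  1.553   3.5404]
ft_torque [ 0.4756  0.3403 -0.1552]
gripper_width 0.05440645913647168
q [ 0.5719  0.1913 -0.5156 -0.0003 -0.8625 -0.1835]
```

Emit:
move_arm(
  commands=[
    [[0, 0, -0.15, 0, 0, -0.16, 1], [0, 0, -0.15, 0, 0, -0.16, 1], [0, 0, -0.15, 0, 0, -0.16, 1], [0, 0, -0.15, 0, 0, -0.16, 1], [0, 0, -0.15, 0, 0, -0.16, 1], [0, 0, 0, 0, 0, 0, 1], [0, 0, 0, 0, 0, 0, 1], [0, 0, 0, 0, 0, 0, 1]],
  ],
)

```text
clock: 21.35
position: [0.4968, 0.0917, 0.1157]
orientation: [-3.141, -0.001, -0.392]
force: [-1.9, 1.3, 5.9]
gripper_width: 0.0546
```

```bash
python3 st.py; python3 - <<'E'
from h import *
from plant import read_camera
b,d=read_camera("side");a,_=read_camera("top")
z=lambda im,x,y,w,h,s:cv2.resize(im[y:y+h,x:x+w],None,fx=s,fy=s,interpolation=cv2.INTER_CUBIC)
c=np.zeros((504,780,3),np.uint8);c[:390,:390]=z(a,180,148,78,78,5);c[:504,390:]=z(b,222,130,65,84,6);cv2.imwrite("pics/c6.png",c)
E
```

```text
clock 21.35
position [0.4968 0.0917 0.1157]
orientation [-3.1406 -0.0008 -0.3915]
force [-1.8877  1.2844  5.8789]
ft_torque [0.5994 0.7194 0.1157]
gripper_width 0.05463169080432907
q [ 0.572   0.1905 -0.5147  0.0001 -0.8643  0.6072]
```

View pics/c6.png

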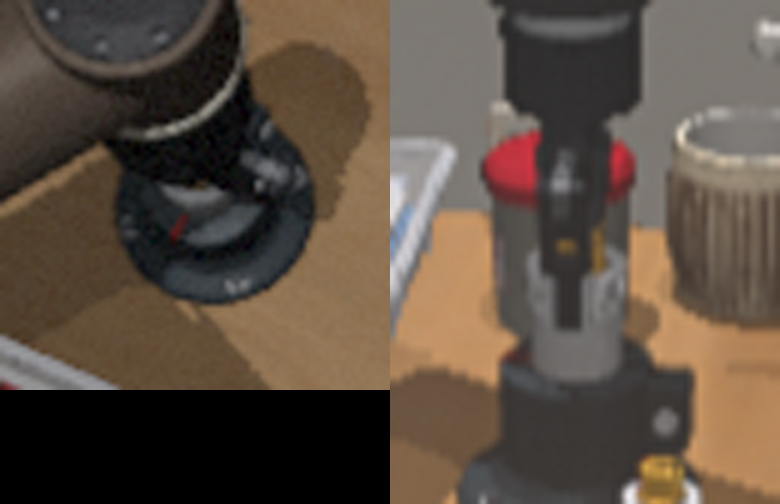

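The fingers still hold the cap, the nozzle stands free between them, and the tool turned 1.60 rad back. I'm handing it in.

```bash
python3 -c "
from plant import ctrl,status
print(status.read_state()['qd'].round(4)); print(ctrl.sign_off())"
```

```text
[-0.001   0.0013 -0.0007 -0.0017 -0.0003  0.0005]
the job is handed in; nothing more can be done
None
```

The extruder is set up as you asked, and I handed it in with the gripper still holding the cap a quarter turn above its stop. It took about 21 s of the 72 s; no verdict was given.

- **Nozzle:** I turned it about 0.95 rad clockwise by its flats. From the tool's angle, the notch is about 0.03 rad (2°) off the index line. The camera alone put it 0.03 to 0.085 rad (2 to 5°) off, depending on where I took the axis to be. Both are within the 10° limit. The fingers hid the notch at the end, so I last saw it directly before screwing the cap down.
- **Cap down:** I screwed it down about 3.6 rad in one grip until it hit the stop. The turning torque jumped from about 0.12 to 1.05 N m there. The fingers then slipped a little on the cap, which stayed at its stop.
- **Cap back-off:** I measured the back-off from the tool angle after that slip and turned back 1.60 rad (about 91°). The torque during the turn was about 0.15 N m, which suggests the cap turned with the fingers. The cap's angle itself was not measured directly.
- **At hand-in:** The arm was at rest with the grip set to 70 N and the fingers open 54.6 mm on the cap. The outside force was about 6 N.
- **Bystanders:** I saw no contact with them in the pictures. I did not measure their positions again at the end.

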